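# Lay the notched blade in the hand scraper

## Task

On the storeroom bench a heavy hand scraper, held on a foot plate, is waiting for a new blade. Of the three steel blades lying on timber rests, take the one with the open notch in its end and lay it flat along the scraper's bed with the notch around the upright pin and the cutting edge sticking out at the end away from the handle; let go of it there. Leave the other two blades lying where they are.

Things in the scene. Friction and masses are not known exactly. Their poses are not given: they have to be found in the camera images.
- notched_mid (a point): Middle of the blade to fit: flat steel 120 x 56 x 6 mm, 0.26 kg, in one short end an open notch 28 wide, 34 deep; the other end is the bevelled cutting edge. x along the length to the notched end (notch x = 26 to 60 mm), y across, z up. Lies loose and level, 33 mm up, on a fixed timber rest 80 x 34 x 30 mm along under it; its long edges overhang about 11 mm, to be gripped across the 56 mm width
- plain_mid (a point): A bystander blade of the same outline (120 x 56 x 6 mm) with no notch and no hole, on a rest of the same kind. Point at its middle, x axis along its length away from its cutting edge. To be left alone.
- holed_mid (a point): A bystander blade of the same outline (120 x 56 x 6 mm) with two closed holes 17 mm wide on its centre line, on a rest of the same kind. Point at its middle, x axis along its length away from its cutting edge. To be left alone.
- pin (a point): Foot of the 8 mm steel pin, on the scraper's bed: fixed grey steel, 36 mm wide, top 45 mm above the bench. Pin stands 14 mm above it. x along the bed to the wooden handle, y across, z up. Bed top: x = -85 to 34 mm; handle and foot plate are lower. A fitted blade has its x along this x, middle at about x = -43, z = 3 mm (pin mid-notch), and overhangs the bed 10 mm on either side
Not all that is in view belongs to the job. What is shaped like the part that bears notched_mid but purple is not meant.

How it is judged:
At the end, for the whole second after the job is handed in: The notched blade lies flat on the bed (height within 4 mm, tilt under 6 degrees), the pin inside its notch (26 to 60 mm from the blade's middle, within 13 mm of its centre line), within 15 degrees of the bed's direction; the other two blades are within 30 mm of where they began (x of pin in the frame of notched_mid between 0.026 and 0.06 m and y of pin in the frame of notched_mid between -0.013 and 0.013 m and z of notched_mid in the frame of pin between -0.001 and 0.007 m and angle between notched_mid's own z axis and vertical below 0.1 rad and angle between the x axis of notched_mid and the x axis of pin, either way round below 0.26 rad and distance of notched_mid from where it was at the start of the episode above 0.05 m and distance of each of plain_mid, holed_mid from where it was at the start of the episode below 0.03 m); the robot touches nothing.
It fails at once if one of the other two blades is moved more than 40 mm (distance of any of plain_mid, holed_mid from where it was at the start of the episode above 0.04 m).
It also fails if it takes over 35 s, if anything falls off the work surface, if the arm or the gripper's body presses on something with over 40 N, if the wrist force passes 120 N, or if a joint passes its speed limit or range.

## Robot

A 7-joint arm with a two-finger parallel gripper is mounted at the origin on the work surface. World frame = base frame: x ahead of the robot, y to its left, z up, the work surface at z = 0. Lengths are in m, angles in rad, forces in N, time in s.
With the tool pointing down it reaches from about 0.4 to 0.85 m from the base axis. Payload 4.5 kg.
Tool frame: the origin (TCP) lies midway between the tips of the shut fingers; the grasp point (between the pads) lies 19 mm behind it; z points along the fingers, y is the direction in which the jaws open and shut (so a half turn about z gives the same grasp; the last joint's range is limited). The gripper opens to 88 mm and grips with 3 to 60 N. Pads are 18 mm wide; open, the fingers measure 123 mm over their backs; the gripper's body (75 mm by 187 mm) begins 45 mm behind the grasp point.
Start: joints at [1.316, 0.689, -0.195, 1.565, 0.157, 0.902, -0.215], TCP at [0.178, -0.599, 0.239] pointing down, gripper open.
Joint ranges: [-3.01, 3.01], [-0.46, 2.08], [-1.47, 1.51], [0.13, 2.56], [-1, 4.14], [0.04, 2.09], [-2.66, 2.66]. Speed limits (rad/s): [2.57, 2.57, 3.14, 3.14, 3.14, 3.14, 3.14].

## Interface

Orientations are given as a unit quaternion [x, y, z, w].
In Python, from bench import ctrl, cams gives the robot as it stands. The module is installed in compiled form; this text tells all that it offers.
- The arm moves only by the shell command python3 -m handwheel 'ROWS' [FORCE]. ROWS is JSON, a list of rows, each a list of 3 entries, a list of its own where there are three numbers: the gripper command: -1 is fully open, 1 is shut, values between are in proportion, then the shift along the world's x, y, z each as a share of 250 mm, from -1 to 1, then the turn about the world's z as a share of 180 degrees, from -1 to 1. A call has 1 to 12 rows; each row is the pose to reach, as a shift and turn from the pose measured when the call began, turning the shorter way round; what a row does not reach only later rows make up. A row lasts 1/8 s, in which the tool goes at most 62.5 mm and 10.7 degrees, less where a joint would pass 70% of its speed; a pose out of reach is approached as far as the arm can. A call with a number of a shift or a turn outside -1 to 1 is refused whole. A call with a gripper value outside its range is refused whole. The fingers move at their own pace and stop on an object; FORCE is the grip in N (left out, the last holds). Time passes only in rows, so rows that repeat a pose let the fingers close. It gives the time, the measured TCP pose, the force and the opening at its end, in the units of the state.
- ctrl.sense(): the state, without advancing time (a new reading comes with each control period).
- cams.snapshot(name): name is "side" or "top" or "wrist"; returns a dict with "image" (384x512x3 uint8, red, green, blue), "camera_matrix" (3x3 intrinsics, pixels), "dist_coeffs" ([k1, k2, p1, p2, k3] as OpenCV has them; the pictures are not rectified), "position" and "orientation" of the camera in the world; the wrist camera has in their place "hand_eye" (4x4, takes a point from camera to tool coordinates, whose origin is the TCP and whose axes are the flange's). Camera axes: x right, y up, looking along -z (the intrinsics and any distortion apply to the point x, -y, -z); pixel columns grow to the right and rows downward; lengths in m; the calibration is good to about 2 mm. A picture is of the moment at which its call begins: read the wrist's pose just before it. There is no depth.
- ctrl.job_done(): hands the job in, once; it reports no verdict.
The state is a dict: "t": time; "q": joint angles; "qvel": joint speeds; "joint_efforts": joint torques, N m; "ee_pos": TCP position; "tcp_rot": TCP orientation; "force": force on the tool from outside, world axes, zero at the start; "moment": the same for the moment, N m; "gripper_width": finger opening in m.
Only numpy, scipy, OpenCV 4.12 (cv2) and the standard library are available. Lean on these libraries where they do the work, as an engineer would, in place of code of your own. Each camera call takes 0.05 s, during which the arm holds its last target. There are 200 camera calls.

## Working session

There is one attempt and no reset: what is moved stays moved. The work goes in short steps, Python scripts to look and compute and a shell command to move; the robot and the scene stay as the last step left them, time stands still between calls to the robot, and variables do not carry over. Pictures are saved under pics/ and viewed, about 8 in all and at most 12, crops included, and the job is handed in when it is done.

```bash
mkdir -p pics; cat > h.py <<'E'
import numpy as np, cv2
from scipy.spatial.transform import Rotation as R
from bench import ctrl, cams
def shot(n,f=None):
    s=ctrl.sense(); d=cams.snapshot(n)
    if 'hand_eye' in d:
        T=np.eye(4);T[:3,:3]=R.from_quat(s['tcp_rot']).as_matrix();T[:3,3]=s['ee_pos'];C=T@np.array(d['hand_eye'])
    else:
        C=np.eye(4);o=np.array(d['orientation']);C[:3,:3]=R.from_quat(o).as_matrix() if o.size==4 else o.reshape(3,3);C[:3,3]=d['position']
    d['C']=C
    if f: cv2.imwrite(f,d['image'][:,:,::-1])
    return d
def ray(d,uv,z):
    uv=np.array(uv,float).reshape(-1,1,2)
    n=cv2.undistortPoints(uv,np.array(d['camera_matrix']),np.array(d['dist_coeffs'])).reshape(-1,2)
    v=np.c_[n[:,0],-n[:,1],-np.ones(len(n))]@d['C'][:3,:3].T
    p=d['C'][:3,3]
    return p+v*((z-p[2])/v[:,2])[:,None]
def proj(d,P):
    P=(np.array(P,float).reshape(-1,3)-d['C'][:3,3])@d['C'][:3,:3]
    return cv2.projectPoints(P*[1,-1,-1],np.zeros(3),np.zeros(3),np.array(d['camera_matrix']),np.array(d['dist_coeffs']))[0].reshape(-1,2)
E
python3 - <<'E'
from h import *
a=shot('top'); b=shot('side')
import pickle; pickle.dump((a,b),open('s.pkl','wb'))
cv2.imwrite('pics/1.png',cv2.resize(a['image'][:,:,::-1],(800,600)))
cv2.imwrite('pics/2.png',cv2.resize(b['image'][:,:,::-1],(800,600)))
s=ctrl.sense();print(s['ee_pos'],R.from_quat(s['tcp_rot']).as_matrix().round(2),s['gripper_width'],s['t']); print(a['position'],b['position'])
E
```

```text
[ 0.17778742 -0.59858479  0.23800629] [[ 0.96  0.28 -0.  ]
 [ 0.28 -0.96  0.  ]
 [-0.   -0.   -1.  ]] 0.08796836569978987 0.1
[0.33071718 0.06086496 1.23590419] [0.46837999 0.74130381 0.85776103]
```

View pics/1.png

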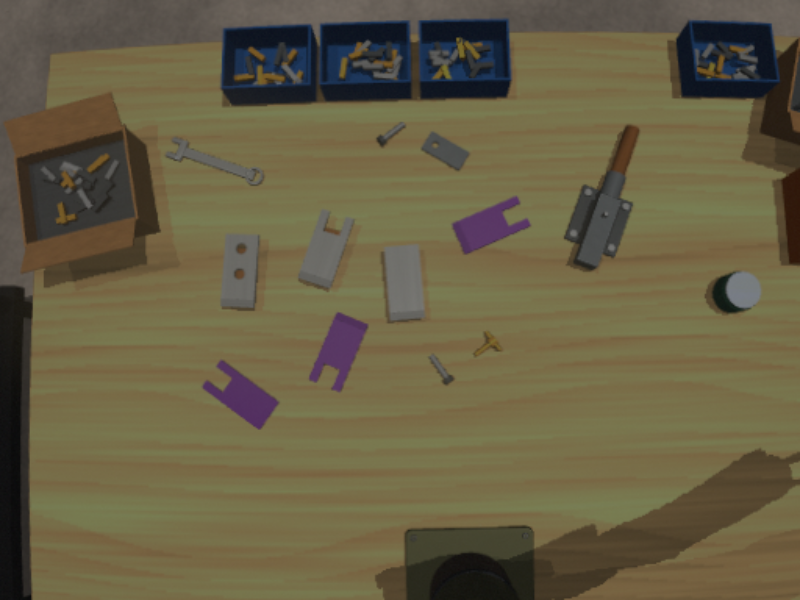

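View pics/2.png

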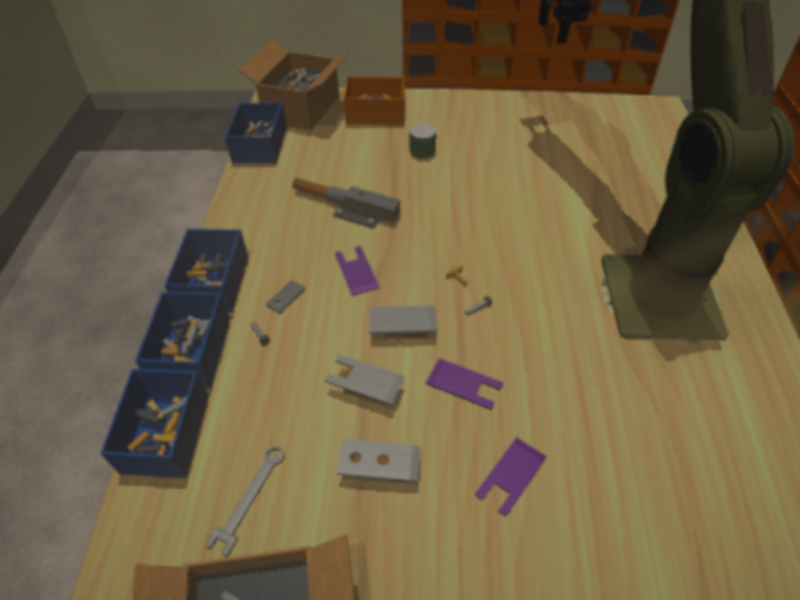

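Top view (800x600 scale): the blade-like things are holed (240,272), notched grey (326,250), plain (404,283), and three purple decoys at (490,225), (338,352) and (240,395). The grey one at (326,250) has the open notch (up, toward the handle side), so it is the one meant. The scraper pin is at about (605,215), with its handle toward (630,130).

```bash
python3 - <<'E'
from h import *
import pickle; a,b=pickle.load(open('s.pkl','rb'))
im=a['image']; hsv=cv2.cvtColor(im,cv2.COLOR_RGB2HSV)
m=((hsv[...,1]<60)&(hsv[...,2]>85)).astype(np.uint8)
n,l,st,c=cv2.connectedComponentsWithStats(m)
for i in range(1,n):
    if st[i,4]>300:
        cn=cv2.findContours((l==i).astype(np.uint8),0,2)[0][0]
        box=cv2.boxPoints(cv2.minAreaRect(cn)); P=ray(a,box,.036)
        print(st[i],c[i].round(),P[:,:2].round(4).tolist(),P.mean(0)[:2].round(4),[round(np.linalg.norm(P[k]-P[k-1]),4) for k in range(4)])
k=.64
print('pin approx',ray(a,[[605*k,215*k]],.045), 'bed mouth', ray(a,[[587*k,263*k]],.045),'handle',ray(a,[[628*k,135*k]],.035))
c1=cv2.resize(im[125:190,180:245,::-1],(400,400),interpolation=2); c2=cv2.resize(im[75:180,350:415,::-1],(371,600),interpolation=2)
o=np.zeros((600,771,3),np.uint8);o[:400,:400]=c1;o[:,400:]=c2;cv2.imwrite('pics/3.png',o)
E
```

```text
[    0     0   512   190 12414] [182.  28.] [[1.0498, 0.8474], [1.0034, -0.6284], [0.464, -0.5612], [0.4901, 0.7896]] [0.7518 0.1119] [np.float64(0.5626), np.float64(1.4766), np.float64(0.5435), np.float64(1.351)]
[106  88  63  30 406] [136. 103.] [[0.7252, 0.4976], [0.7581, 0.4881], [0.6966, 0.3239], [0.6646, 0.3339]] [0.7112 0.4109] [np.float64(0.1746), np.float64(0.0343), np.float64(0.1753), np.float64(0.0335)]
[191 134  36  50 893] [207. 161.] [[0.5104, 0.2689], [0.6252, 0.2293], [0.605, 0.1761], [0.4909, 0.2161]] [0.5579 0.2226] [np.float64(0.0563), np.float64(0.1215), np.float64(0.057), np.float64(0.1209)]
[141 149  25  48 921] [153. 173.] [[0.4665, 0.3971], [0.5882, 0.3893], [0.5822, 0.3329], [0.4612, 0.3414]] [0.5245 0.3652] [np.float64(0.056), np.float64(0.1219), np.float64(0.0567), np.float64(0.1213)]
[ 246  156   26   49 1069] [258. 180.] [[0.5575, 0.1289], [0.5614, 0.0719], [0.4411, 0.0636], [0.4371, 0.1199]] [0.4993 0.0961] [np.float64(0.1207), np.float64(0.0572), np.float64(0.1206), np.float64(0.0565)]
[465 174  22  23 421] [476. 185.] [[0.5054, -0.4364], [0.5045, -0.4941], [0.4473, -0.4897], [0.4485, -0.4324]] [ 0.4764 -0.4631] [np.float64(0.0571), np.float64(0.0577), np.float64(0.0574), np.float64(0.0573)]
pin approx [[ 0.60118152 -0.23385989  0.045     ]] bed mouth [[ 0.52249586 -0.20007062  0.045     ]] handle [[ 0.74071044 -0.28421814  0.035     ]]
```

View pics/3.png

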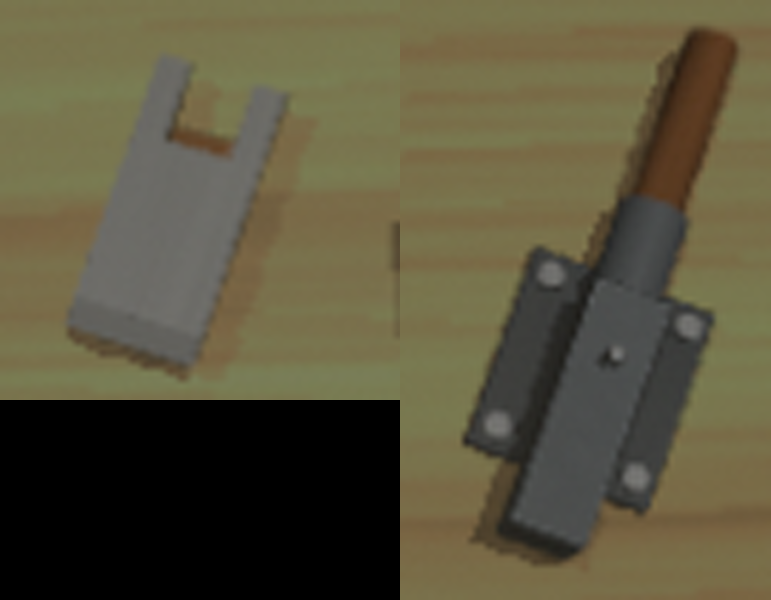

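The crop confirms the grey blade with the open notch; the notch is toward upper right and the bevelled edge is at the bottom. In the right half the pin is at about (612,355) on the bed. The handle is up-right and the foot plate with bolts lies below. The route to the blade passes over the scraper, so I'll look at that from close by on the way.

```bash
python3 - <<'E'
from h import *
import pickle; a,b=pickle.load(open('s.pkl','rb'))
q=lambda x,y:[350+(x-400)/5.71-.5,75+y/5.71-.5]
P=ray(a,[q(606,358),q(598,278),q(668,305),q(583,545),q(512,518)],.045);print(P)
d=P[1]+P[2]-P[3]-P[4];print(np.degrees(np.arctan2(d[1],d[0])),np.linalg.norm(d)/2)
E
python3 -m handwheel '[[-1,[0.5,0.5,0],-0.1],[-1,[1,1,0],-0.19],[-1,[1,1,0],-0.19],[-1,[1,1,0],-0.19],[-1,[1,1,0],-0.19],[-1,[1,1,0],-0.19],[-1,[1,1,0],-0.19],[-1,[1,1,0],-0.19]]'
python3 -m handwheel '[[-1,[0.3,0.5,0],0],[-1,[0.3,0.5,0],0],[-1,[0.3,0.5,0],0],[-1,[0.3,0.5,0],0],[-1,[0.3,0.5,0],0],[-1,[0.3,0.5,0],0]]'
python3 - <<'E'
from h import *
import pickle
w=shot('wrist'); pickle.dump(w,open('w1.pkl','wb'))
cv2.imwrite('pics/4.png',cv2.resize(w['image'][:,:,::-1],(800,600)))
s=ctrl.sense();x=R.from_quat(s['tcp_rot']).as_matrix()[:,0];print(s['ee_pos'],np.degrees(np.arctan2(x[1],x[0])),s['force'],proj(w,[[.6,-.2335,.045],[.64,-.246,.045],[.53,-.2,.045]])*1.5625)
E
```

```text
[[ 0.60228386 -0.22971944  0.045     ]
 [ 0.63902262 -0.22821051  0.045     ]
 [ 0.6262509  -0.25938317  0.045     ]
 [ 0.51809446 -0.21484922  0.045     ]
 [ 0.53069042 -0.18371987  0.045     ]]
-22.35347412794732 0.11703921498323341
t: 1.1
ee_pos: [0.4269, -0.3492, 0.2377]
tcp_rot: [0.988, -0.154, -0.001, -0.001]
force: [0.4, -0.5, 0.5]
gripper_width: 0.0883
t: 1.85
ee_pos: [0.5006, -0.2267, 0.2378]
tcp_rot: [0.988, -0.156, -0.001, 0.0]
force: [0.4, 0.1, -0.0]
gripper_width: 0.0881
[ 0.50080181 -0.22623552  0.23778879] -17.887287442312314 [ 0.36199966 -0.45327764 -0.72973636] [[368.37896808 128.45930868]
 [366.55046961  66.02564453]
 [357.32956789 232.95440385]]
```

View pics/4.png

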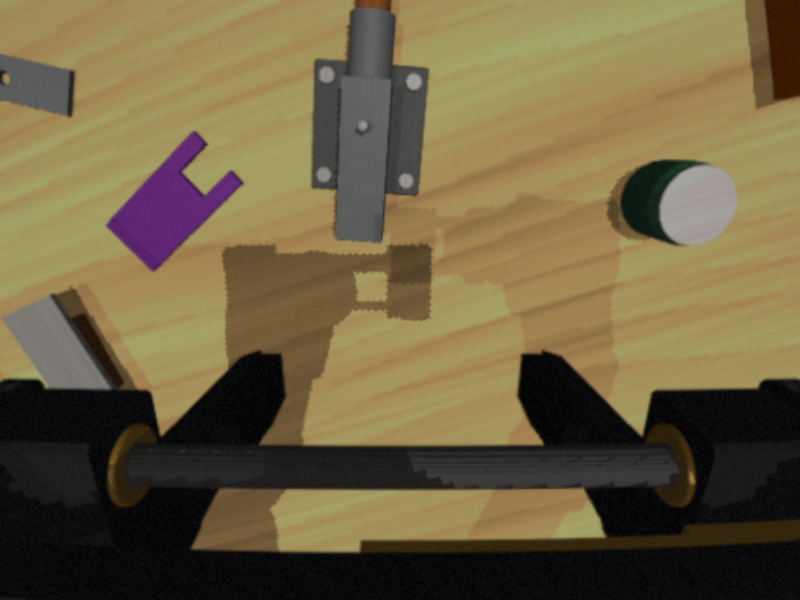

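The close view shows the pin at (364,130) and the bed's end corners at about (343,76), (389,79), (382,242) and (335,239). Moving on to hover behind the blade.

```bash
python3 - <<'E'
from h import *
import pickle; a=pickle.load(open('w1.pkl','rb'))
P=ray(a,np.array([(363,130),(343,76),(389,79),(382,242),(335,239)])/1.5625,.045);print(P.round(4))
d=P[1]+P[2]-P[3]-P[4];print(np.degrees(np.arctan2(d[1],d[0])),np.linalg.norm(d)/2)
E
python3 -m handwheel '[[-1,[0,0.96,0],0],[-1,[0,0.96,0],0],[-1,[0,0.96,0],0],[-1,[0,0.96,0],0],[-1,[0,0.96,0],0],[-1,[0,0.96,0],0]]'
python3 -m handwheel '[[-1,[-0.12,0.94,0],-0.006],[-1,[-0.12,0.94,0],-0.006],[-1,[-0.12,0.94,0],-0.006],[-1,[-0.12,0.94,0],-0.006],[-1,[-0.12,0.94,0],-0.006],[-1,[-0.12,0.94,0],-0.006],[-1,[-0.12,0.94,0],-0.006]]'
python3 - <<'E'
from h import *
import pickle
w=shot('wrist'); pickle.dump(w,open('w2.pkl','wb'))
im=w['image'];hsv=cv2.cvtColor(im,cv2.COLOR_RGB2HSV)
m=((hsv[...,1]<60)&(hsv[...,2]>100)).astype(np.uint8)
for cn in cv2.findContours(m,0,2)[0]:
    if cv2.contourArea(cn)>800:
        box=cv2.boxPoints(cv2.minAreaRect(cn)); P=ray(w,box,.036)
        print(box.round().tolist(),P[:,:2].round(4).tolist(),P.mean(0)[:2].round(4),[round(np.linalg.norm(P[k]-P[k-1]),4) for k in range(4)])
cv2.imwrite('pics/5.png',cv2.resize(im[:,:,::-1],(800,600)))
s=ctrl.sense();x=R.from_quat(s['tcp_rot']).as_matrix()[:,0];print(s['ee_pos'],np.degrees(np.arctan2(x[1],x[0])),s['force'])
E
```

```text
[[ 0.6002 -0.2294  0.045 ]
 [ 0.6391 -0.228   0.045 ]
 [ 0.627  -0.2584  0.045 ]
 [ 0.5173 -0.216   0.045 ]
 [ 0.5309 -0.1818  0.045 ]]
-22.131355297615894 0.11759748900377162
t: 2.65
ee_pos: [0.5008, 0.0123, 0.2379]
tcp_rot: [0.988, -0.156, -0.001, 0.0]
force: [-0.7, -1.8, 0.4]
gripper_width: 0.088
t: 3.52
ee_pos: [0.4718, 0.2445, 0.238]
tcp_rot: [0.986, -0.168, -0.0, 0.001]
force: [-0.1, 0.2, 0.6]
gripper_width: 0.0883
[[113.0, 115.0], [154.0, 100.0], [177.0, 162.0], [136.0, 177.0]] [[0.5875, 0.3902], [0.5864, 0.3347], [0.5078, 0.3392], [0.5072, 0.3983]] [0.5472 0.3656] [np.float64(0.0807), np.float64(0.0555), np.float64(0.0787), np.float64(0.0591)]
[[325.0, 58.0], [372.0, 42.0], [404.0, 139.0], [357.0, 155.0]] [[0.5632, 0.1296], [0.5621, 0.0737], [0.4402, 0.0597], [0.4404, 0.1211]] [0.5015 0.096 ] [np.float64(0.1231), np.float64(0.0559), np.float64(0.1226), np.float64(0.0614)]
[[224.0, 34.0], [273.0, 34.0], [273.0, 140.0], [224.0, 140.0]] [[0.6246, 0.2297], [0.6062, 0.1778], [0.493, 0.2157], [0.5133, 0.2729]] [0.5593 0.224 ] [np.float64(0.1194), np.float64(0.0551), np.float64(0.1193), np.float64(0.0607)]
[[-0.0, 5.0], [125.0, 5.0], [125.0, 35.0], [0.0, 35.0]] [[0.7459, 0.4592], [0.6904, 0.3223], [0.6626, 0.3358], [0.7182, 0.4762]] [0.7043 0.3984] [np.float64(0.0325), np.float64(0.1477), np.float64(0.0309), np.float64(0.151)]
[0.47159499 0.24488868 0.2379431 ] -19.292216655161518 [-0.70898457  1.42337795 -0.11732697]
```

View pics/5.png

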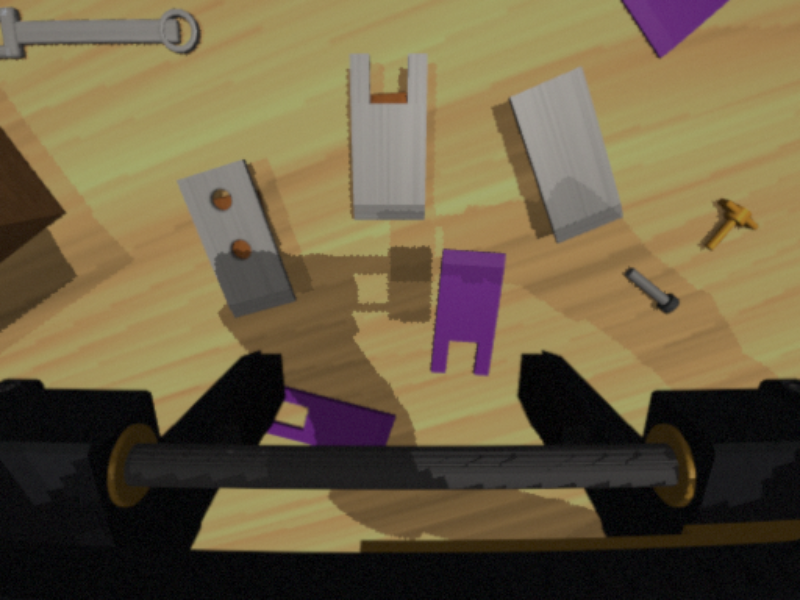

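The wrist view shows the notched blade square to the jaws, x 350–427 and y 55–219. Both views agree on its middle, about (0.5587, 0.223), at -19.2°. I'll grip 8 mm toward the cutting edge, near its centre of mass.

```bash

python3 -m handwheel '[[-1,[0.318,-0.077,-0.3],0],[-1,[0.318,-0.077,-0.6],0],[-1,[0.318,-0.077,-0.64],0],[-1,[0.318,-0.077,-0.64],0],[-1,[0.318,-0.077,-0.76],0],[-1,[0.318,-0.077,-0.884],0],[-1,[0.318,-0.077,-0.884],0],[-1,[0.318,-0.077,-0.884],0],[-1,[0.318,-0.077,-0.884],0]]'
python3 -m handwheel '[[0,[0,0,0],0],[0.6,[0,0,0],0],[1,[0,0,0],0],[1,[0,0,0],0],[1,[0,0,0],0],[1,[0,0,0],0],[1,[0,0,0],0],[1,[0,0,0],0]]' 35
```

```text
t: 4.7
ee_pos: [0.5523, 0.2262, 0.0192]
tcp_rot: [0.986, -0.168, 0.001, -0.0]
force: [-0.1, 0.5, 0.5]
gripper_width: 0.0882
t: 5.7
ee_pos: [0.5522, 0.2261, 0.0192]
tcp_rot: [0.986, -0.168, 0.001, 0.0]
force: [-0.3, -0.3, 1.3]
gripper_width: 0.0553
```

Gripped at 55 mm. Lift, carry toward the scraper, and check the hold.

```bash

python3 -m handwheel '[[1,[0,0,0.2],0],[1,[0,0,0.4],0],[1,[0,0,0.6],0],[1,[0,-0.2,0.64],0],[1,[0,-0.4,0.64],0],[1,[0,-0.6,0.64],0],[1,[0,-0.8,0.64],-0.017],[1,[0,-0.9,0.64],-0.017],[1,[0,-0.9,0.64],-0.017],[1,[0,-0.9,0.64],-0.017]]'
python3 -m handwheel '[[1,[0,-0.2,0],0],[1,[0,-0.4,0],0],[1,[0,-0.6,0],0],[1,[0.01,-0.84,0],0],[1,[0.01,-0.84,0],0],[1,[0.01,-0.84,0],0],[1,[0.01,-0.84,0],0]]'
python3 - <<'E'
from h import *
import pickle
w=shot('wrist'); pickle.dump(w,open('w3.pkl','wb'))
im=w['image']
cv2.imwrite('pics/6.png',cv2.resize(im[:,:,::-1],(800,600)))
s=ctrl.sense();x=R.from_quat(s['tcp_rot']).as_matrix()[:,0];print(s['ee_pos'],np.degrees(np.arctan2(x[1],x[0])),s['force'],s['gripper_width'])
E
```

```text
t: 6.95
ee_pos: [0.552, 0.0026, 0.1788]
tcp_rot: [0.981, -0.193, 0.0, -0.0]
force: [-0.2, 0.3, -3.1]
gripper_width: 0.0551
t: 7.82
ee_pos: [0.5551, -0.2043, 0.1786]
tcp_rot: [0.982, -0.191, 0.0, -0.001]
force: [0.7, -0.1, -2.7]
gripper_width: 0.0552
[ 0.555095   -0.20469378  0.17869553] -22.053182761478105 [ 0.36846484  0.19969501 -2.93714953] 0.05523655326966032
```

View pics/6.png

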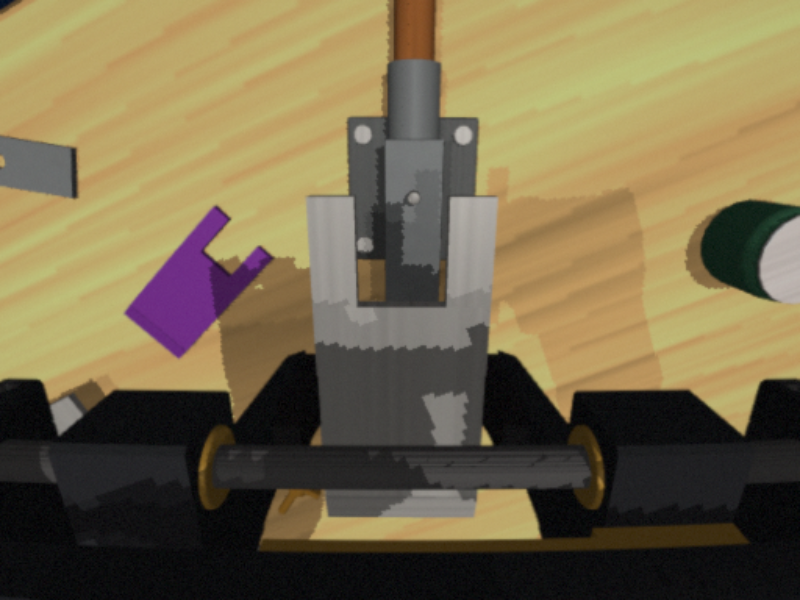

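The view shows the blade held; notch tips at (308,196), (355,196), (449,196) and (497,196), notch bottom at y=305, pin at (413,200).

```bash
python3 - <<'E'
from h import *
import pickle; a=pickle.load(open('w3.pkl','rb'))
U=np.array([(308,196),(355,196),(449,196),(497,196),(358,305),(446,305),(327,516),(475,516)])/1.5625
P=ray(a,U,.1955);T=np.array([.5551,-.2047,0]);r=np.radians(-22.1);M=np.array([[np.cos(r),np.sin(r)],[-np.sin(r),np.cos(r)]])
print((1000*(P-T)[:,:2]@M.T).round(1))
Q=ray(a,np.array([(412,202),(386,140),(442,140)])/1.5625,.045);print(Q,(1000*(Q-T)[:,:2]@M.T).round(1))
E
```

```text
[[ 67.2  28. ]
 [ 67.1  14.4]
 [ 67.1 -12.8]
 [ 67.2 -26.8]
 [ 33.7  14.5]
 [ 33.7 -13. ]
 [-50.3  28.9]
 [-50.2 -26.7]]
[[ 0.59912534 -0.22857248  0.045     ]
 [ 0.63962028 -0.22773439  0.045     ]
 [ 0.62686715 -0.25919368  0.045     ]] [[ 49.8  -5.6]
 [ 87.   10.5]
 [ 87.  -23.5]]
```

```bash

python3 -m handwheel '[[1,[-0.01,-0.023,0],0],[1,[-0.01,-0.023,-0.15],0],[1,[-0.01,-0.023,-0.3],0],[1,[-0.01,-0.023,-0.45],0],[1,[-0.01,-0.023,-0.5],0],[1,[-0.01,-0.023,-0.5],0],[1,[-0.01,-0.023,-0.5],0]]'
python3 - <<'E'
from h import *
w=shot('wrist')
cv2.imwrite('pics/7.png',cv2.resize(w['image'][:,:,::-1],(800,600)))
s=ctrl.sense();print(s['ee_pos'],s['force'],s['gripper_width'])
E
```

```text
t: 8.75
ee_pos: [0.5537, -0.2108, 0.0551]
tcp_rot: [0.982, -0.191, 0.002, -0.001]
force: [0.4, 0.1, -2.8]
gripper_width: 0.0551
[ 0.55372409 -0.21086607  0.05523756] [ 0.76162132 -0.44487342 -4.23669885] 0.05543740209901998
```

View pics/7.png

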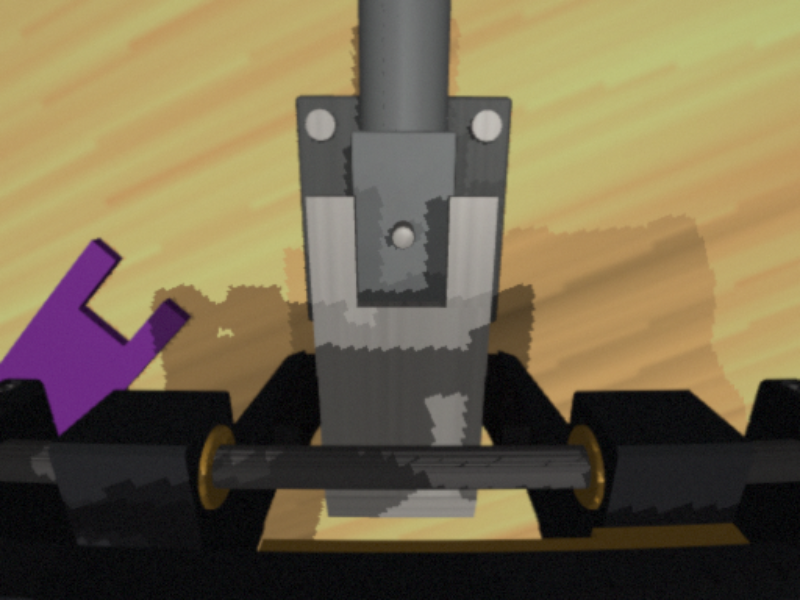

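Pin at (402,237) sits mid-notch (x 356–448, y 197–305), with the bed parallel to the blade. Lower it.

```bash

python3 -m handwheel '[[1,[0,0,-0.03],0],[1,[0,0,-0.06],0],[1,[0,0,-0.074],0],[1,[0,0,-0.084],0],[1,[0,0,-0.084],0],[1,[0,0,-0.084],0]]'
```

```text
t: 9.55
ee_pos: [0.5536, -0.2108, 0.0342]
tcp_rot: [0.982, -0.191, 0.002, -0.001]
force: [-0.9, -0.4, -2.1]
gripper_width: 0.0553
```

```bash

python3 -m handwheel '[[1,[0,0,-0.006],0],[1,[0,0,-0.01],0],[1,[0,0,-0.01],0]]'
```

```text
t: 9.93
ee_pos: [0.5537, -0.2109, 0.0341]
tcp_rot: [0.982, -0.191, 0.002, -0.001]
force: [-4.1, 3.5, 17.8]
gripper_width: 0.0554
```

Contact made; ease off, open, and retreat straight up.

```bash

python3 -m handwheel '[[1,[0,0,0],0],[0.1,[0,0,0],0],[-0.5,[0,0,0],0],[-1,[0,0,0],0],[-1,[0,0,0],0],[-1,[0,0,0],0],[-1,[0,0,0],0],[-1,[0,0,0],0]]'
python3 -m handwheel '[[-1,[0,0,0.1],0],[-1,[0,0,0.25],0],[-1,[0,0,0.45],0],[-1,[-0.1,0,0.7],0],[-1,[-0.2,0,0.7],0],[-1,[-0.3,0,0.7],0],[-1,[-0.3,0,0.7],0]]'
python3 - <<'E'
from h import *
w=shot('wrist');b=shot('side');t=shot('top')
f=lambda im:cv2.resize(im[:,:,::-1],(400,300))
o=np.zeros((600,800,3),np.uint8);o[:300,:400]=f(w['image']);o[:300,400:]=cv2.resize(b['image'][100:160,180:260,::-1],(400,300));o[300:,:400]=f(t['image']);o[300:,400:]=cv2.resize(w['image'][20:170,160:360,::-1],(400,300))
cv2.imwrite('pics/8.png',o);s=ctrl.sense();print(s['ee_pos'],s['force'])
im=t['image'];hsv=cv2.cvtColor(im,cv2.COLOR_RGB2HSV)
m=((hsv[...,1]<60)&(hsv[...,2]>85)).astype(np.uint8)
for cn in cv2.findContours(m,0,2)[0]:
    if 300<cv2.contourArea(cn)<2000: print(ray(t,[cv2.minAreaRect(cn)[0]],.036)[0].round(4))
E
```

```text
t: 10.92
ee_pos: [0.5537, -0.2108, 0.0341]
tcp_rot: [0.982, -0.191, 0.002, -0.001]
force: [-0.0, -0.1, -0.2]
gripper_width: 0.0882
t: 11.8
ee_pos: [0.4769, -0.2111, 0.2094]
tcp_rot: [0.981, -0.192, 0.001, -0.001]
force: [-0.2, 0.4, 0.0]
gripper_width: 0.0884
[ 0.48002637 -0.210764    0.20907964] [-0.41524916 -0.2770767  -0.32597557]
[0.4989 0.0959 0.036 ]
[0.5238 0.3649 0.036 ]
[0.7102 0.4098 0.036 ]
```

View pics/8.png

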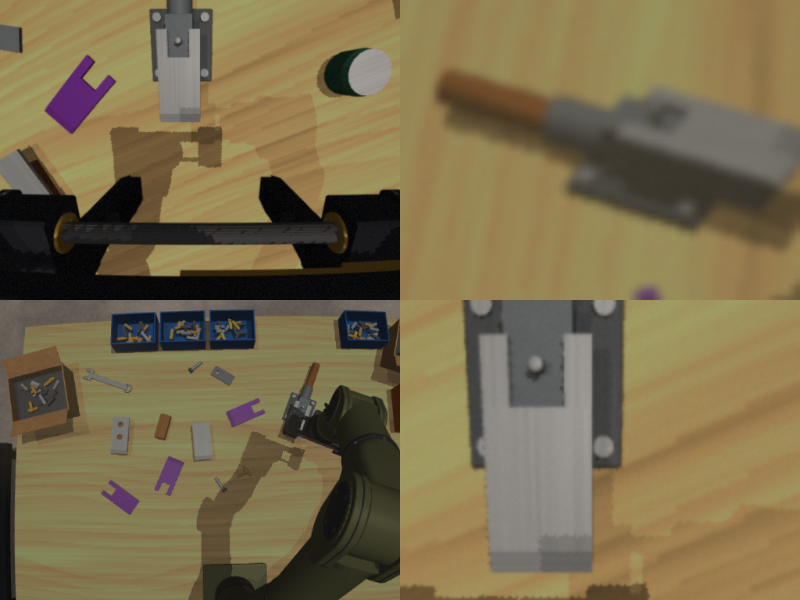

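The blade lies flat along the bed with the pin mid-notch (crop pixel (536,365), notch x 509–564, y 335–407) and its cutting edge away from the handle. The gripper is clear and the bystander blades are where they were.

```bash
python3 -c "
from bench import ctrl; print(ctrl.job_done())"
```

```text
the job is handed in; nothing more can be done
None
```

The notched blade is on the scraper's bed with the pin in its notch and the cutting edge sticking out away from the handle. I gripped it across its width, carried it over, lowered it to a light contact of about 18 N, let go and retreated. The job was handed in at about 12 s of the 35 s allowed; the hand-in gives no verdict.

- **Fit:** the last wrist picture shows the pin central across the notch and about mid-depth, with the blade parallel to the bed. I judged this by eye and did not re-measure it after release. The tool height at contact, 34.1 mm, matches a blade seated on the bed, and the side view shows it lying flat.
- **Other blades:** the top view puts both within about 1 mm of where they began.
- **Gripper:** it is open and about 0.2 m up, with no outside force beyond sensor noise.
- **Disagreements:** the pin position differed by 2–3 mm between views, well inside what the notch allows. No check failed.

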